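Open the hopper gate fully over the catch pan for clean-out

ROBOT

A 6-joint arm with a two-finger parallel gripper is mounted at the origin on the work surface. World frame = base frame: x ahead of the robot, y to its left, z up, the work surface at z = 0. Lengths are in m, angles in rad, forces in N, time in s.
With the tool pointing down it reaches from about 0.3 to 0.775 m from the base axis. Payload 14.6 kg.
Tool frame: the origin (TCP) lies at the very end of the fingers, on their centre line; the grasp point (between the pads) lies 19 mm behind it; x points along the fingers, y is the direction in which the jaws open and shut, and the axes are right-handed (so a half turn about x gives the same grasp; the last joint's range is limited). The gripper opens to 94 mm and grips with 3 to 60 N. Pads are 16 mm wide; open, the fingers measure 119 mm over their backs; the gripper's body (75 mm by 177 mm) begins 78 mm behind the grasp point.
Start: joints at [1.229, 0.3, 1.521, -0, 1.321, -0.067], TCP at [0.149, 0.529, 0.205] pointing down, gripper open.
Joint ranges: [-3.03, 3.03], [-0.79, 2.21], [0.23, 2.52], [-1.04, 4.18], [0, 3.07], [-2.55, 2.55]. Speed limits (rad/s): [2.22, 2.22, 2.57, 3.14, 3.14, 3.14].

INTERFACE

Orientations are given as [roll, pitch, yaw] about the fixed x, y, z axes, in that order (R = Rz(yaw) Ry(pitch) Rx(roll)).
In Python, from station import ctrl, viewer, hand_in gives the robot as it stands. The module is installed in compiled form; this text tells all that it offers.
- The arm moves only by the tool play_rows, never from a script. Its argument "deltas" is a list that holds one entry, the list of rows, each a list of 7 numbers: the shift along the tool's x, y, z in mm, then the turn, a rotation vector about the tool's x, y, z in rad, then the finger opening in mm, from 0 to 94. In form: [[[dx, dy, dz, ax, ay, az, gripper], ...]]. A call has 1 to 10 rows; each row shifts and turns the commanded pose from where the row before left it, along the tool's axes as they then stand; what a row does not reach is not made up. A row lasts 1/10 s, in which the tool goes at most 50 mm and 8.59 degrees, less where a joint would pass 70% of its speed; a pose out of reach is approached as far as the arm can. A call with a gripper value outside its range is refused whole. The fingers move at their own pace and stop on an object; "grip_force" is the grip in N (left out, the last holds). Time passes only in rows, so rows that do not move let the fingers close. It gives the time, the measured TCP pose, the force and the opening at its end, in the units of the state.
- ctrl.get_obs(): the state, without advancing time (a new reading comes with each control period).
- viewer.camera(name): name is "scene" or "top" or "wrist"; returns a dict with "img" (420x560x3 uint8, red, green, blue), "fx", "fy", "cx", "cy" (pixels), "rvec" (rotation vector, rad) and "tvec" (3), from world to camera coordinates, as OpenCV has them. Camera axes: x right, y down, z forward; pixel columns grow to the right and rows downward; lengths in m; the calibration is good to about 2 mm. A picture is of the moment at which its call begins. There is no depth.
- hand_in(): hands the job in, once; it reports no verdict.
The state is a dict: "time_s": time; "qpos": joint angles; "joint_vel": joint speeds; "tau": joint torques, N m; "ee_pos": TCP position; "eef_rot": TCP orientation; "force": force on the tool from outside, world axes, zero at the start; "moment": the same for the moment, N m; "grip_width": finger opening in m.
Only numpy, scipy, OpenCV 4.12 (cv2) and the standard library are available. Lean on these libraries where they do the work, as an engineer would, in place of code of your own. Each camera call takes 0.05 s, during which the arm holds its last target.

TASK

The batch is done and the hopper on its steel stand is to be cleaned out. First push the oblong steel pan along its guide rails, under the spout, until its far end is home against the back stop; then push the gate lever from shut, past the half-open notch, all the way to its fully-open stop and leave it there. Only push, with the fingers: do not lift or tip the pan, and leave everything else standing where it is.

Things in the scene. Friction and masses are not known exactly. Their poses are not given: they have to be found in the camera images.
- stand: Fixed stainless hopper stand; origin on the table straight below the throat. In its frame the pan lane runs along y; the pan is pushed towards -y. Two guide rails, 25 mm high, inner faces at x = +-80 mm, run from y = -60 to +160 mm. Four 16 mm legs at x = +-103, y = +-70 mm carry a deck plate 230 x 170 mm (x by y), top at z = 116 mm. With the pan home, the pan's origin is at y = 67 mm in this frame
- pan_stop (a point): Middle of the back stop's face, a bar 40 mm high across the lane, 55.5 mm behind the stand's origin (its -y); axes as the stand's. Home means that the end wall of the pan's body (122.5 mm from the pan's origin, below the lip) touches it; the lip passes above it
- funnel_top (a point): Centre of the funnel's open top, 340 mm above the table on the throat's axis. Radius 120 mm from there down to 282 mm, then narrowing to 30 mm at 144 mm; below it a round flange of 60 mm radius sits on the deck, and the spout hangs under the deck to z = 85 mm
- gate_pivot (a point): Upright pivot of the gate lever, fixed on the stand at x = -53, y = +53, z = 125 mm in the stand's frame; axes as the stand's. The lever turns level about it. A notched sector plate lies under the lever (top at z = 116 mm) as far as 125 mm from the pivot, with a stop pin at each end up to z = 130 mm
- lever_grip (a point): Middle of the lever's grip: an upright round black knob, 22 mm diameter, from z = 123 mm (top of the lever's flat steel bar, 16 mm wide) to z = 175 mm; this point is at z = 150 mm, 175 mm from the pivot. Its x axis points from the pivot outward along the bar. A spring plunger of 18 mm diameter stands on the bar 95 mm from the pivot, up to about z = 151 mm
- lever_stop (a point): Fixed point on the stand: where lever_grip lies when the gate is fully open at the second stop (bearing 111 deg from gate_pivot in the stand's frame, counted from +x towards +y; the shut bearing is 159 deg); axes as the stand's
- gate_lever (a joint): Lever angle, rad: 0 = shut, 0.42 = half-open notch (first detent), 0.84 = fully open at the second stop; grows clockwise seen from above. A spring plunger rides on the sector plate and holds the lever in each of the three places: about 8 N at the grip takes it out of shut, it slides easily, drops into the half-open notch, takes about 8 N again to leave that, slides on and drops in at the second stop, where it stays
- pan: Loose empty stainless pan, open on top, 265 mm long (its y), 162 mm wide (its x), 65 mm high, about 0.55 kg. Walls 3 mm; body below the rim 245 x 142 mm; the rim is a flat lip 10 mm wide, 3 mm thick, all round at the top. Origin at the centre of its underside; axes nearly as the stand's. It starts with its -y end between the rails, 70 to 120 mm short of home
- pan_near (a point): Middle of the lip's outer edge at the pan's +y end, the end away from the hopper, 63.5 mm above the pan's underside: the end to push on
- beaker: Bystander: loose steel measuring cup, 72 mm diameter, 90 mm high, side handle at its +y to 66 mm from its axis, 0.16 kg; origin at the centre of its underside; it stands near the lever's open end
- scoop: Bystander: loose aluminium scoop, blade 100 x 70 mm along its +x, handle 110 mm along its -x, 44 mm high; origin under the joint of blade and handle; it lies beside the stand, on the side where the lever rests when shut
- jar: Bystander: loose jar with lid, 64 mm diameter, 85 mm high, 0.25 kg; origin at the centre of its underside
- brush: Bystander: loose hand brush lying bristles down, 205 mm long along its x (from -115 to +90 mm), 34 mm wide, 37 mm high; origin on the table near its middle
- sieve: Bystander: loose round sieve, 200 mm diameter, 50 mm high; origin at the centre of its underside
- bottle: Bystander: loose white bottle, 68 mm diameter, 190 mm high; origin at the centre of its underside
- lid: Bystander: the hopper's round lid, lying flat, 244 mm diameter, 18 mm high with a knob to 45 mm; origin at the centre of its underside

How it is judged:
On the way, in this order (a step that is already met when the one before it is completed fails the run):
1. the pan is home against the back stop, with the gate still shut (y of pan in the frame of stand below 0.075 m and angle between the y axis of pan and the y axis of stand, either way round below 0.1 rad and value of joint gate_lever below 0.1 rad), for 0.2 s.
2. the gate lever is past the half-open notch and at the fully-open stop (value of joint gate_lever above 0.8 rad), for 0.2 s.
At the end, for the whole second after the job is handed in: The pan stands flat on the table between the rails, at rest, its far end within 8 mm of the back stop, and the gate lever is at its fully-open stop (joint above 0.80 of 0.84 rad) (y of pan in the frame of stand below 0.075 m and angle between the y axis of pan and the y axis of stand, either way round below 0.1 rad and height (world z) of pan below 0.004 m and angle between pan's own z axis and vertical below 0.03 rad and linear speed of pan below 0.01 m/s and value of joint gate_lever above 0.8 rad); the robot touches nothing.
It fails at once if the pan is lifted more than 10 mm or tipped (height (world z) of pan above 0.01 m or angle between pan's own z axis and vertical above 0.12 rad).
It fails at once if the gate is opened before the pan is under the spout at its stop (value of joint gate_lever above 0.2 rad and y of pan in the frame of stand above 0.085 m).
It fails at once if a bystander is shifted more than 20 mm or knocked over (distance of any of beaker, scoop, jar, brush, sieve, bottle, lid from where it was at the start of the episode above 0.02 m or angle between any of beaker, jar, bottle's own z axis and vertical above 0.4 rad).
It also fails if it takes over 54 s, if anything falls off the work surface, if the arm or the gripper's body presses on something with over 40 N, if the wrist force passes 120 N, or if a joint passes its speed limit or range.

## Working session

There is one attempt and no reset: what is moved stays moved. The work goes in short steps, Python scripts to look and compute and a tool call to move; the robot and the scene stay as the last step left them, time stands still between calls to the robot, and variables do not carry over. Pictures are saved under pics/ and viewed, and the job is handed in when it is done.

Besides the shell and the picture viewer there is one more tool, called after "Request:" as name(argument=value, ...), one argument or row to a line, values as JSON. play_rows: Moves the arm, as the interface text tells. Its arguments: {"type":"object","properties":{"deltas":{"type":"array","items":{"type":"array","items":{"type":"array","items":{"type":"number"}}}},"grip_force":{"type":"number"}},"required":["deltas"]}

```bash
mkdir -p pics
cat > h.py <<'E'
import numpy as np, cv2
from station import ctrl, viewer, hand_in
def snap(n,f):
    c=viewer.camera(n); cv2.imwrite(f'pics/{f}.png',c['img'][:,:,::-1])
    np.savez(f'pics/{f}.npz',**c); return c
def load(f): return dict(np.load(f'pics/{f}.npz'))
def cam(c):
    R=cv2.Rodrigues(np.array(c['rvec'],float))[0]; t=np.array(c['tvec'],float).reshape(3); return R,t
def ray(c,u,v,z):
    R,t=cam(c); d=R.T@np.array([(u-c['cx'])/c['fx'],(v-c['cy'])/c['fy'],1.]); o=-R.T@t
    return o+d*(z-o[2])/d[2]
def proj(c,p):
    R,t=cam(c); q=R@np.array(p,float)+t; return np.array([c['fx']*q[0]/q[2]+c['cx'],c['fy']*q[1]/q[2]+c['cy']])
E
python3 - <<'E'
from h import *
for n in ['scene','top','wrist']:
    c=snap(n,n+'0'); R,t=cam(c); print(n,-R.T@t,c['fx'])
print(ctrl.get_obs())
E
```

```text
scene [-0.08162073 -0.71064186  1.18090449] 445.6342345869703
top [0.21870015 0.07379601 1.39499831] 401.8683251536621
wrist [0.06781892 0.55225386 0.38380778] 357.10144422460354
{'time_s': 0.15, 'qpos': array([ 1.22940263e+00,  3.00318936e-01,  1.52142813e+00, -2.62236083e-06,
        1.32071252e+00, -6.66146581e-02]), 'joint_vel': array([-0.00113476, -0.0010516 , -0.0016321 , -0.00117713, -0.00056092,
       -0.00108624]), 'tau': array([ 4.11241817e-04, -5.31964517e+01, -3.52820706e+01,  7.07963551e-02,
        2.36281432e-02, -6.19912134e-05]), 'ee_pos': array([0.14917805, 0.52917497, 0.20503451]), 'eef_rot': array([-1.63448088,  1.56992939, -1.90925927]), 'force': array([ 1.3604144 , -0.98530607,  0.47962283]), 'moment': array([ 0.03248026,  0.04587993, -0.00879033]), 'grip_width': 0.0939185959889707}
```

View pics/scene0.png

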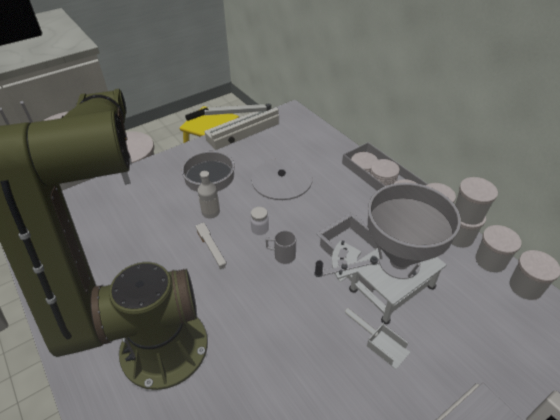

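View pics/top0.png

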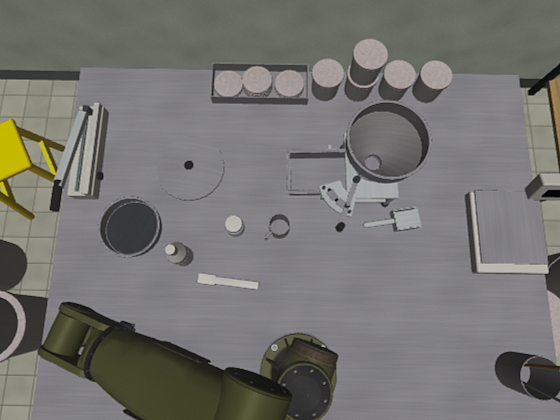

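View pics/wrist0.png

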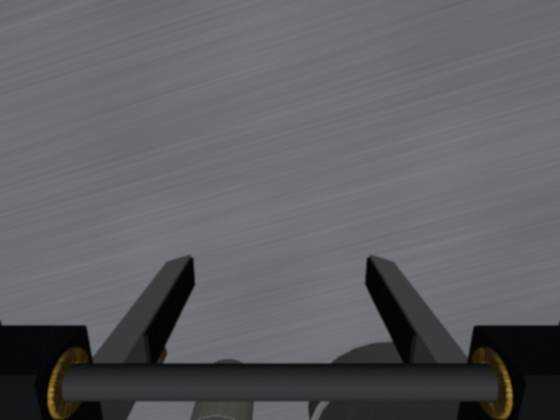

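The top picture has world x up and y to the left. The pan is around (315,170), the funnel (388,140), the black knob (340,227), and the beaker (279,226). I'll enlarge that area.

Run:
```python
from h import *
c=load('top0'); im=c['img'][:,:,::-1]
cv2.imwrite('pics/topz.png',cv2.resize(im[95:245,255:440],None,fx=4,fy=4,interpolation=cv2.INTER_CUBIC)[:600,:800])
c=load('scene0'); im=c['img'][:,:,::-1]
cv2.imwrite('pics/scenez.png',cv2.resize(im[180:370,245:465],None,fx=3.1,fy=3.1,interpolation=cv2.INTER_CUBIC)[:600,:800])
c=load('top0')
for p in [(300,385),(388,140),(340,227),(279,226)]: print(p,ray(c,*p,0.1))
```

```text
(300, 385) [-0.02044894 -0.0021955   0.1       ]
(388, 140) [ 0.77254459 -0.30236662  0.1       ]
(340, 227) [ 0.46458503 -0.13125524  0.1       ]
(279, 226) [0.46443412 0.06864244 0.1       ]
```

View pics/topz.png

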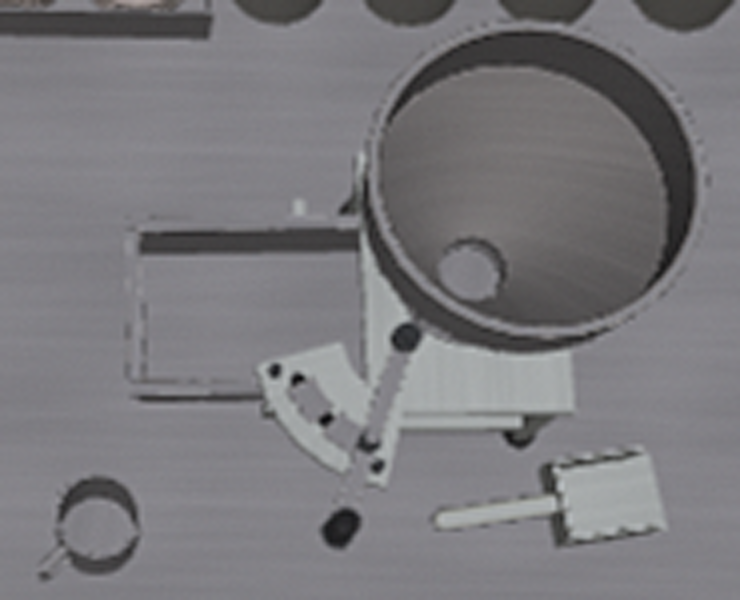

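View pics/scenez.png

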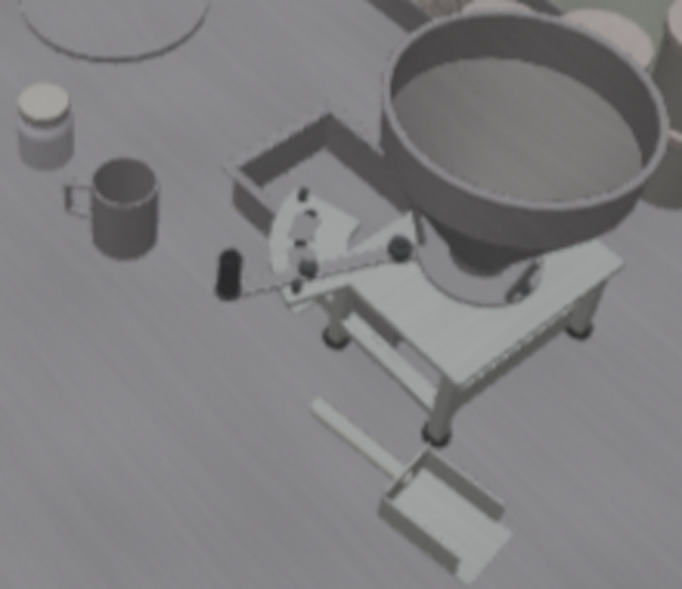

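```bash
python3 - <<'E'
from h import *
c=load('top0')
def T(x,y,z):
    u=255+(x+.5)/4-.5; v=95+(y+.5)/4-.5; return ray(c,u,v,z)
for n,x,y,z in [('funnel',534,182,.34),('fL',371,180,.34),('fR',698,180,.34),('fT',534,21,.34),('pivot',406,336,.135),('knob',346,522,.175),('deck--',575,412,.116),('plunger',369,438,.151),('pinShut',377,466,.13),('pinOpen',274,370,.13),('panNear+',128,225,.065),('panNear-',130,385,.065),('panfar+',360,222,.065),('panlipmid',140,386,.065),('beaker',98,520,.09),('beakerhandle',44,575,.07),('scoophandle',436,520,.02)]:
    print(n,T(x,y,z).round(4))
E
python3 - <<'E'
from h import *
s=load('scene0');c=load('top0')
# dark knob masks
for n,cc,box in [('top',c,(215,240,325,350)),('scene',s,(255,285,305,330))]:
    g=cc['img'].max(2); a,b,l,r=box; m=g[a:b,l:r]<45
    ys,xs=np.nonzero(m); print(n,xs.mean()+l,ys.mean()+a,xs.min()+l,xs.max()+l,ys.min()+a,ys.max()+a,m.sum())
E
```

```text
funnel [ 0.6695 -0.233   0.34  ]
fL [ 0.669  -0.1185  0.34  ]
fR [ 0.6731 -0.3483  0.34  ]
fT [ 0.7935 -0.2386  0.34  ]
pivot [ 0.6201 -0.1815  0.135 ]
knob [ 0.4563 -0.123   0.175 ]
deck-- [ 0.5632 -0.3227  0.116 ]
plunger [ 0.5295 -0.1465  0.151 ]
pinShut [ 0.5115 -0.1561  0.13  ]
pinOpen [ 0.5907 -0.0737  0.13  ]
panNear+ [0.7402 0.046  0.065 ]
panNear- [0.5942 0.0426 0.065 ]
panfar+ [ 0.7466 -0.1581  0.065 ]
panlipmid [0.5935 0.034  0.065 ]
beaker [0.471  0.0683 0.09  ]
beakerhandle [0.4275 0.1124 0.07  ]
scoophandle [ 0.4896 -0.2264  0.02  ]
top 339.65909090909093 226.45454545454547 336 343 223 230 44
scene 318.2121212121212 270.3333333333333 316 320 266 274 33
```

Estimates from the top view, checked against the given sizes:

- **Pivot to knob:** 174 mm, against 175 mm given.
- **Stand:** at about (0.673, -0.233), yaw about +1.3°. The deck corner and funnel centre agree within 4 mm.
- **Pan:** near edge at y ≈ 0.044.
- **Knob:** at (0.456, -0.123).

Next I'll work out the approach.

```bash
cat >> h.py <<'E'
from scipy.spatial.transform import Rotation as Ro
def pose():
    o=ctrl.get_obs(); return np.array(o['ee_pos']),Ro.from_euler('xyz',o['eef_rot']).as_matrix(),o
def Rt(b):  # tool x down, tool z at bearing b deg
    b=np.radians(b); x=np.array([0,0,-1.]); z=np.array([np.cos(b),np.sin(b),0]); return np.column_stack([x,np.cross(z,x),z])
def rel(p,b):
    P,R,o=pose(); print('t',o['time_s'],'P',P.round(4),'zb',np.degrees(np.arctan2(R[1,2],R[0,2])).round(2),'x',R[:,0].round(4))
    print('shift mm',(R.T@(np.array(p)-P)*1000).round(1),'rot',Ro.from_matrix(R.T@Rt(b)).as_rotvec().round(4))
E
python3 - <<'E'
from h import *
P,R,o=pose(); print(R.round(3)); c=load('wrist0'); Rc,t=cam(c); print('cam in tool',R.T@(-Rc.T@t-P))
b=np.degrees(np.arctan2(R[1,2],R[0,2]));print(b)
rel([.67,.09,.28],b)
E
```

```text
[[-0.     0.271  0.962]
 [-0.001  0.962 -0.271]
 [-1.    -0.001 -0.   ]]
cam in tool [-1.78768656e-01 -1.70511482e-05 -8.45789090e-02]
-15.743643418486855
t 0.15 P [0.1492 0.5292 0.205 ] zb -15.74 x [-3.e-04 -8.e-04 -1.e+00]
shift mm [ -74.8 -281.4  620.4] rot [ 0.     -0.0001  0.0009]
```

Request:
play_rows(
  deltas=[
    [[-40, 0, 0, 0, 0, 0, 94], [-40, 0, 0, 0, 0, 0, 94], [0, -20, 44, 0, 0, 0, 94], [0, -20, 44, 0, 0, 0, 94], [0, -20, 44, 0, 0, 0, 94], [0, -20, 44, 0, 0, 0, 94], [0, -20, 44, 0, 0, 0, 94], [0, -20, 44, 0, 0, 0, 94], [0, -20, 44, 0, 0, 0, 94], [0, -20, 44, 0, 0, 0, 94]],
  ],
)

```text
time_s: 1.15
ee_pos: [0.4458, 0.2782, 0.2854]
eef_rot: [-2.716, 1.571, -2.991]
force: [0.1, 1.1, 0.6]
grip_width: 0.0941
```

Request:
play_rows(
  deltas=[
    [[0, -20, 44, 0, 0, 0, 94], [0, -20, 44, 0, 0, 0, 94], [0, -20, 44, 0, 0, 0, 94], [0, -20, 44, 0, 0, 0, 94], [0, -20, 44, 0, 0, 0, 94], [0, -20, 44, 0, 0, 0, 94], [0, 0, 0, 0.13, 0, 0, 94], [0, 0, 0, 0.13, 0, 0, 94], [0, 0, 0, 0.13, 0, 0, 94], [0, 0, 0, 0.13, 0, 0, 94]],
  ],
)

```text
time_s: 2.15
ee_pos: [0.6662, 0.0926, 0.2849]
eef_rot: [-2.248, 1.57, -3.048]
force: [0.0, -0.6, 0.3]
grip_width: 0.094
```

Request:
play_rows(
  deltas=[
    [[0, 0, 0, 0.13, 0, 0, 94], [0, 0, 0, 0.13, 0, 0, 94], [0, 0, 0, 0.13, 0, 0, 94], [0, 0, 0, 0.13, 0, 0, 94], [0, 0, 0, 0.13, 0, 0, 94], [0, 0, 0, 0.13, 0, 0, 94], [0, 0, 0, 0, 0, 0, 94], [0, 0, 0, 0, 0, 0, 94]],
  ],
)

```text
time_s: 2.95
ee_pos: [0.6661, 0.0927, 0.2852]
eef_rot: [-1.467, 1.57, -3.038]
force: [0.5, 0.4, 0.1]
grip_width: 0.0941
```

Run:
```python
from h import *
rel([.67,.09,.04],-90+1.3)
c=snap('wrist','w1');c=snap('top','t1')
```

```text
t 2.95 P [0.6661 0.0927 0.2852] zb -90.01 x [-4.e-04 -0.e+00 -1.e+00]
shift mm [245.2   4.    2.7] rot [-0.0228  0.      0.0004]
```

View pics/w1.png

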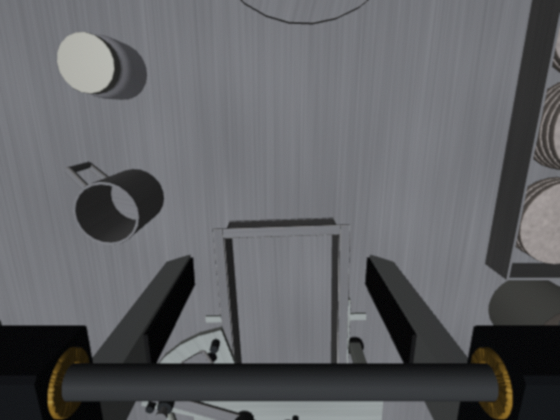

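View pics/t1.png

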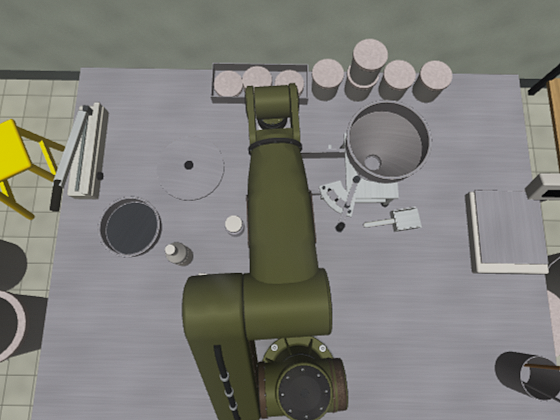

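The wrist view shows the pan's near lip from (213,229) to (350,225), with rail ends at (213,319) and (357,317). I'll cast these onto their heights.

Run:
```python
from h import *
c=load('w1')
for n,u,v,z in [('nearL',213,229,.065),('nearR',350,225,.065),('nearMidOuter',282,224.5,.065),('railL end',213,316,.025),('railR end',357,313,.025),('lipL low',219,355,.065),('lipR low',347,345,.065),('beaker rim',108,212,.09),('pin open',213,350,.13)]:
    print(n,ray(c,u,v,z).round(4))
```

```text
nearL [0.587  0.0434 0.065 ]
nearR [0.7481 0.0481 0.065 ]
nearMidOuter [0.6682 0.0488 0.065 ]
railL end [ 0.572  -0.0983  0.025 ]
railR end [ 0.7732 -0.0938  0.025 ]
lipL low [ 0.5853 -0.1318  0.065 ]
lipR low [ 0.7532 -0.1166  0.065 ]
beaker rim [0.4787 0.0714 0.09  ]
pin open [ 0.5921 -0.075   0.13  ]
```

Request:
play_rows(
  deltas=[
    [[40, 2, 0, -0.023, 0, 0, 94], [45, 0, 0, 0, 0, 0, 94], [45, 0, 0, 0, 0, 0, 94], [45, 0, 0, 0, 0, 0, 94], [40, 0, 0, 0, 0, 0, 94], [30, 0, 0, 0, 0, 0, 94], [0, 0, 5, 0, 0, 0, 94], [0, 0, 10, 0, 0, 0, 94], [0, 0, 10, 0, 0, 0, 94], [0, 0, 0, 0, 0, 0, 94]],
  ],
)

```text
time_s: 4.05
ee_pos: [0.6696, 0.0659, 0.0426]
eef_rot: [1.532, 1.568, -0.021]
force: [0.7, -0.4, 0.7]
grip_width: 0.0936
```

Request:
play_rows(
  deltas=[
    [[0, 0, 5, 0, 0, 0, 94], [0, 0, 5, 0, 0, 0, 94], [0, 0, 5, 0, 0, 0, 94], [0, 0, 5, 0, 0, 0, 94], [0, 0, 5, 0, 0, 0, 94], [0, 0, 5, 0, 0, 0, 94]],
  ],
)

```text
time_s: 4.65
ee_pos: [0.6692, 0.0375, 0.0406]
eef_rot: [2.519, 1.571, 0.968]
force: [1.2, 3.5, 2.3]
grip_width: 0.0939
```

Run:
```python
from h import *
rel([.67,-.026,.04],-90+1.3)
c=snap('wrist','w2')
```

```text
t 4.65 P [0.6692 0.0375 0.0406] zb -88.9 x [ 2.e-04  2.e-04 -1.e+00]
shift mm [ 0.6 -0.5 63.5] rot [-0.0036 -0.0002 -0.0002]
```

View pics/w2.png

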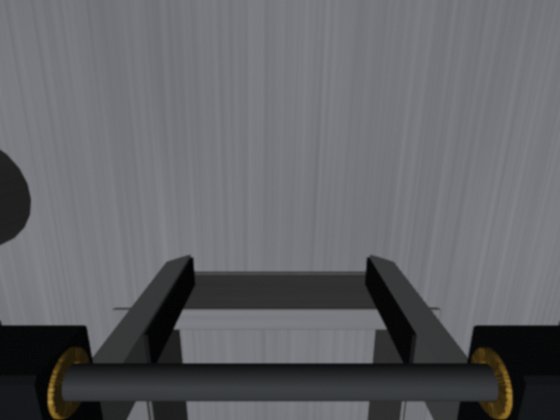

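The fingers are on the near lip, centred at rows 271–310, with about 3.5 N of friction. I'll keep pushing.

Request:
play_rows(
  deltas=[
    [[0, 0, 5, 0, 0, 0, 94], [0, 0, 5, 0, 0, 0, 94], [0, 0, 5, 0, 0, 0, 94], [0, 0, 5, 0, 0, 0, 94], [0, 0, 5, 0, 0, 0, 94], [0, 0, 5, 0, 0, 0, 94], [0, 0, 5, 0, 0, 0, 94], [0, 0, 5, 0, 0, 0, 94]],
  ],
)

```text
time_s: 5.5
ee_pos: [0.67, -0.0027, 0.0405]
eef_rot: [2.186, 1.571, 0.634]
force: [-0.6, 4.1, 2.7]
grip_width: 0.0939
```

Request:
play_rows(
  deltas=[
    [[0, 0, 4, 0, 0, 0, 94], [0, 0, 3, 0, 0, 0, 94], [0, 0, 3, 0, 0, 0, 94], [0, 0, 3, 0, 0, 0, 94]],
  ],
)

```text
time_s: 5.9
ee_pos: [0.6702, -0.0155, 0.0404]
eef_rot: [-1.372, 1.571, -2.923]
force: [-0.9, 4.0, 3.0]
grip_width: 0.0944
```

Request:
play_rows(
  deltas=[
    [[0, 0, 2, 0, 0, 0, 94], [0, 0, 2, 0, 0, 0, 94]],
  ],
)

```text
time_s: 6.1
ee_pos: [0.6703, -0.0194, 0.0404]
eef_rot: [-1.41, 1.571, -2.961]
force: [-0.0, 3.2, 3.1]
grip_width: 0.0942
```

Request:
play_rows(
  deltas=[
    [[0, 0, 2, 0, 0, 0, 94], [0, 0, 1, 0, 0, 0, 94]],
  ],
)

```text
time_s: 6.3
ee_pos: [0.6703, -0.0225, 0.0404]
eef_rot: [-0.376, 1.571, -1.928]
force: [-0.5, 2.9, 2.8]
grip_width: 0.0938
```

Request:
play_rows(
  deltas=[
    [[0, 0, 1, 0, 0, 0, 94], [0, 0, 1, 0, 0, 0, 94]],
  ],
)

```text
time_s: 6.5
ee_pos: [0.6704, -0.0243, 0.0404]
eef_rot: [3.032, 1.571, 1.48]
force: [0.4, 3.9, 2.8]
grip_width: 0.094
```

Request:
play_rows(
  deltas=[
    [[0, 0, 1, 0, 0, 0, 94], [0, 0, 1, 0, 0, 0, 94]],
  ],
)

```text
time_s: 6.7
ee_pos: [0.6704, -0.0262, 0.0404]
eef_rot: [-2.849, 1.571, 1.882]
force: [-0.4, 10.9, 1.9]
grip_width: 0.0938
```

Request:
play_rows(
  deltas=[
    [[0, 0, 1, 0, 0, 0, 94], [0, 0, 0.5, 0, 0, 0, 94]],
  ],
)

```text
time_s: 6.9
ee_pos: [0.6704, -0.0263, 0.0404]
eef_rot: [-3.046, 1.569, 1.685]
force: [-1.2, 14.5, 3.5]
grip_width: 0.094
```

The force rose to 14.5 N at y = -0.0263, against a predicted home of -0.026, so the pan is home. I'll back off, lift and look.

Request:
play_rows(
  deltas=[
    [[0, 0, -1, 0, 0, 0, 94], [0, 0, -3, 0, 0, 0, 94], [0, 0, -15, 0, 0, 0, 94], [0, 0, -30, 0, 0, 0, 94], [0, 0, -40, 0, 0, 0, 94], [-40, 0, -20, 0, 0, 0, 60], [-50, 0, 0, 0, 0, 0, 20], [-50, 0, 0, 0, 0, 0, 0], [-50, 0, 0, 0, 0, 0, 0], [-50, 0, 0, 0, 0, 0, 0]],
  ],
)

```text
time_s: 7.9
ee_pos: [0.6678, 0.0819, 0.2826]
eef_rot: [-0.089, 1.57, -1.64]
force: [0.5, 0.2, 0.9]
grip_width: 0.0573
```

Run:
```python
from h import *
c=snap('wrist','w3'); s=snap('scene','s3')
im=s['img'][:,:,::-1]
cv2.imwrite('pics/s3z.png',cv2.resize(im[180:370,245:465],None,fx=3.1,fy=3.1,interpolation=cv2.INTER_CUBIC)[:600,:800])
rel([.4,-.2,.29],-110)
```

```text
t 8.0 P [0.6696 0.0819 0.2885] zb -88.9 x [ 1.150e-02  4.000e-04 -9.999e-01]
shift mm [  -4.7 -274.9  276.7] rot [ 0.3682 -0.0023 -0.0113]
```

View pics/w3.png

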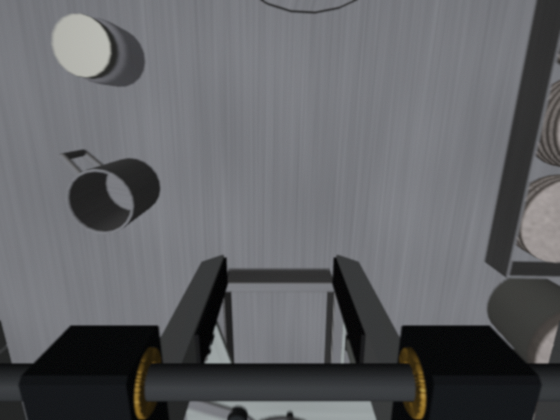

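View pics/s3z.png

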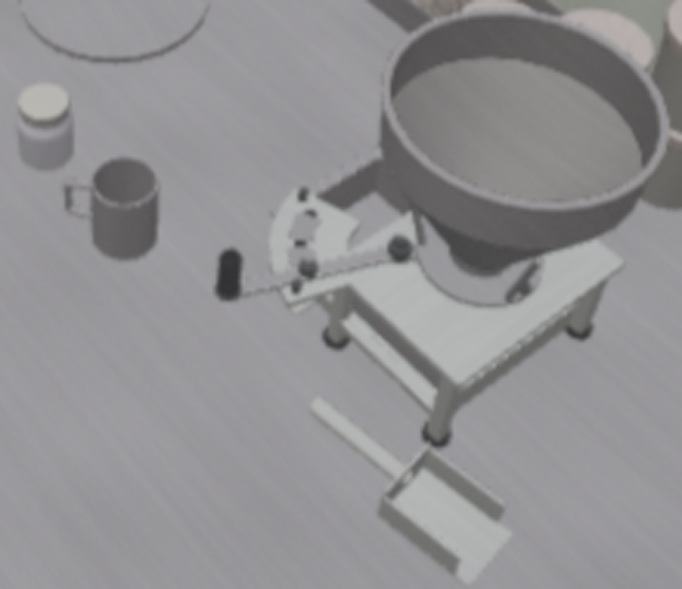

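The pan is now under the deck and the lever is still shut, with the knob at crop (229,275). I'll triangulate the knob from the two views and plan the route round to its -y side.

Run:
```python
from h import *
c=load('top0'); s=load('scene0')
for z in (.14,.15,.16,.175): print(z,ray(c,339.66,226.45,z).round(4),ray(s,318.2,270.3,z).round(4))
piv=np.array([.6201,-.1815]); 
for b in (160.3,112.3):
    b=np.radians(b); k=piv+.175*np.array([np.cos(b),np.sin(b)]); t=np.array([np.sin(b),-np.cos(b)]); print('knob',k.round(4),'tcp contact',(k-.019*t).round(4),'bearing tz',np.degrees(b)+90)
rel([.44,-.20,.29],-110)
```

```text
0.14 [ 0.4587 -0.1239  0.14  ] [ 0.4568 -0.1278  0.14  ]
0.15 [ 0.4568 -0.1223  0.15  ] [ 0.4516 -0.1334  0.15  ]
0.16 [ 0.4549 -0.1207  0.16  ] [ 0.4464 -0.139   0.16  ]
0.175 [ 0.4521 -0.1184  0.175 ] [ 0.4387 -0.1474  0.175 ]
knob [ 0.4553 -0.1225] tcp contact [ 0.4489 -0.1404] bearing tz 250.3
knob [ 0.5537 -0.0196] tcp contact [ 0.5361 -0.0268] bearing tz 202.3
t 8.0 P [0.6696 0.0819 0.2885] zb -88.9 x [ 1.150e-02  4.000e-04 -9.999e-01]
shift mm [  -4.3 -234.9  277.5] rot [ 0.3682 -0.0023 -0.0113]
```

Request:
play_rows(
  deltas=[
    [[0, -45, 10, 0, 0, 0, 0], [0, -45, 20, 0, 0, 0, 0], [0, -45, 20, 0, 0, 0, 0], [0, -40, 25, 0, 0, 0, 0], [0, -30, 40, 0, 0, 0, 0], [0, -20, 45, 0, 0, 0, 0], [0, -10, 45, 0, 0, 0, 0], [0, 0, 45, 0.12, 0, 0, 0], [0, 0, 0, 0.12, 0, 0, 0], [0, 0, 0, 0.12, 0, 0, 0]],
  ],
)

```text
time_s: 9.0
ee_pos: [0.4378, -0.174, 0.2797]
eef_rot: [-1.351, 1.57, 3.013]
force: [0.7, -0.1, 0.2]
grip_width: 0.0003
```

Request:
play_rows(
  deltas=[
    [[0, 0, 0, 0, 0, 0, 0], [0, 0, 0, 0, 0, 0, 0]],
  ],
)

```text
time_s: 9.2
ee_pos: [0.4382, -0.1728, 0.2801]
eef_rot: [-1.177, 1.57, -3.085]
force: [0.2, 0.5, 0.1]
grip_width: 0.0008
```

Run:
```python
from h import *
rel([.439,-.168,.135],-109.7)
c=snap('wrist','w4')
```

```text
t 9.2 P [ 0.4382 -0.1728  0.2801] zb -109.31 x [-4.e-04 -0.e+00 -1.e+00]
shift mm [145.1  -0.8  -4.9] rot [0.0067 0.0002 0.0004]
```

View pics/w4.png

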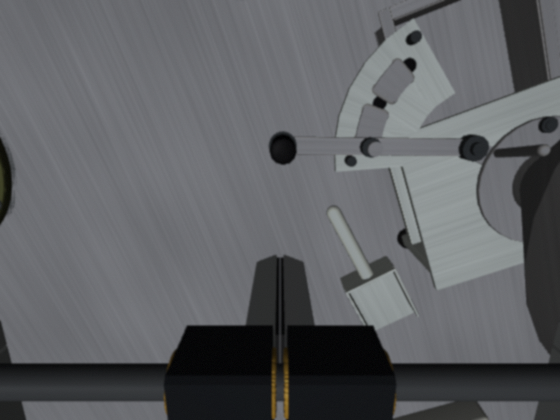

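The knob is straight ahead of the fingers at (283,148). The bar runs level to the pivot at (474,148), so the tool is square to the lever. I'll check the distances with this view.

Run:
```python
from h import *
c=load('w4');P,R,o=pose()
k=ray(c,284,149,.175);p=ray(c,474,148,.135);print(k,p,np.linalg.norm((k-p)[:2]))
for q in (k,p): print('in tool mm',(R.T@(q-P)*1000).round(1))
```

```text
[ 0.45911533 -0.12180981  0.175     ] [ 0.61889779 -0.18141337  0.135     ] 0.17053744269441115
in tool mm [105.2   2.9 -55. ]
in tool mm [145.2 173.4 -51.7]
```

Request:
play_rows(
  deltas=[
    [[45, 2, 0, 0, 0, 0, 0], [45, 0, 0, 0, 0, 0, 0], [40, 0, 0, 0, 0, 0, 0], [15, 0, 0, 0, 0, 0, 0], [0, 0, -10, 0, 0, 0, 0], [0, 0, -10, 0, 0, 0, 0], [0, 0, -8, 0, 0, 0, 0], [0, 0, 0, 0, 0, 0, 0]],
  ],
)

```text
time_s: 10.05
ee_pos: [0.4503, -0.1465, 0.1366]
eef_rot: [1.548, 1.569, -0.362]
force: [-0.1, 0.4, 0.8]
grip_width: 0.0007
```

Run:
```python
from h import *
rel([.449,-.14,.135],-109.3)
c=snap('wrist','w5')
```

```text
t 10.05 P [ 0.4503 -0.1465  0.1366] zb -109.42 x [ 1.9e-03 -7.0e-04 -1.0e+00]
shift mm [ 1.6 -3.4 -5.7] rot [-0.0021  0.     -0.002 ]
```

View pics/w5.png

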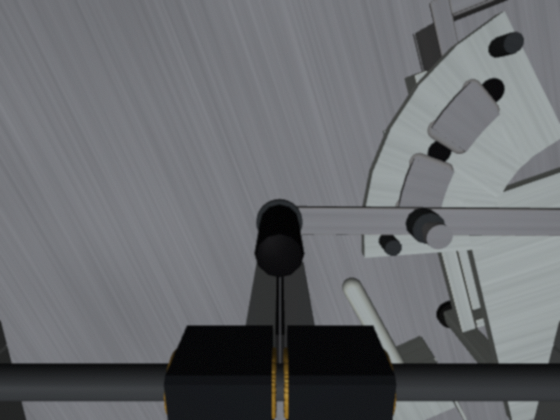

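The knob, around (280,245), is centred ahead of the fingers with a small gap. I'll start the push.

Request:
play_rows(
  deltas=[
    [[0, 0, -3, 0, 0, 0, 0], [0, 0, -3, 0, 0, 0, 0], [0, 0, -2, 0, 0, 0, 0], [0, -0.4, -5, 0.03, 0, 0, 0], [0, -0.4, -5, 0.03, 0, 0, 0], [0, -0.4, -5, 0.03, 0, 0, 0], [0, -0.4, -5, 0.03, 0, 0, 0]],
  ],
)

```text
time_s: 10.8
ee_pos: [0.4581, -0.121, 0.1356]
eef_rot: [0.195, 1.57, -1.838]
force: [-2.8, -2.9, 2.2]
grip_width: 0.0006
```

Run:
```python
from h import *
rel([.449,-.14,.135],-109.3)
c=snap('wrist','w6')
```

```text
t 10.8 P [ 0.4581 -0.121   0.1356] zb -116.51 x [-2.e-04 -6.e-04 -1.e+00]
shift mm [ 0.7  0.4 21. ] rot [-1.258e-01  6.000e-04 -1.000e-04]
```

View pics/w6.png

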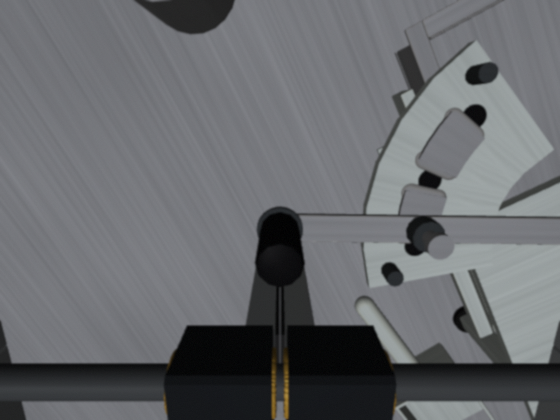

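The lever has left the shut hole, and the bar is still square to the tool and the knob centred at (280,255). I'll continue along the arc.

Request:
play_rows(
  deltas=[
    [[0, -0.4, -5.2, 0.03, 0, 0, 0], [0, -0.4, -5.2, 0.03, 0, 0, 0], [0, -0.4, -5.2, 0.03, 0, 0, 0], [0, -0.4, -5.2, 0.03, 0, 0, 0], [0, -0.4, -5.2, 0.03, 0, 0, 0], [0, -0.4, -5.2, 0.03, 0, 0, 0], [0, -0.4, -5.2, 0.03, 0, 0, 0], [0, -0.4, -5.2, 0.03, 0, 0, 0], [0, -0.4, -5.2, 0.03, 0, 0, 0], [0, -0.4, -5.2, 0.03, 0, 0, 0]],
  ],
)

```text
time_s: 11.85
ee_pos: [0.4839, -0.0756, 0.1354]
eef_rot: [-1.154, 1.57, 2.796]
force: [-0.7, 0.6, 0.0]
grip_width: 0.0005
```

Request:
play_rows(
  deltas=[
    [[0, -0.4, -5.2, 0.03, 0, 0, 0], [0, -0.4, -5.2, 0.03, 0, 0, 0], [0, -0.4, -5.2, 0.03, 0, 0, 0], [0, -0.4, -5.2, 0.03, 0, 0, 0]],
  ],
)

```text
time_s: 12.25
ee_pos: [0.4974, -0.0602, 0.1353]
eef_rot: [-0.751, 1.569, 3.079]
force: [-5.3, -1.7, 2.7]
grip_width: 0.0007
```

Run:
```python
from h import *
rel([.5361,-.0268,.135],-157.7)
c=snap('wrist','w7')
```

```text
t 12.25 P [ 0.4974 -0.0602  0.1353] zb -140.52 x [-1.4e-03  1.0e-04 -1.0e+00]
shift mm [  0.3  -1.2 -51.1] rot [0.2998 0.0012 0.0008]
```

View pics/w7.png

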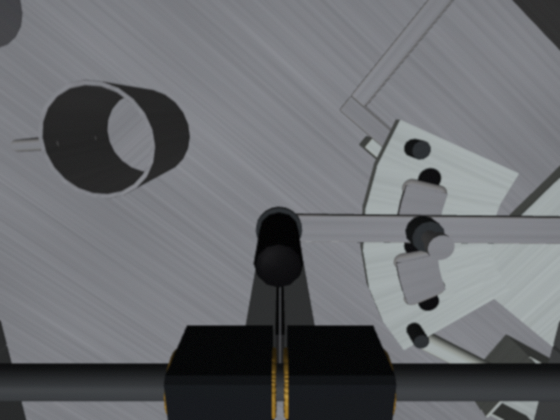

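The plunger is just leaving the half-open notch, and the knob is still centred. About 0.3 rad remain, and the beaker stays clear at (115,140).

Request:
play_rows(
  deltas=[
    [[0, -0.4, -5.2, 0.03, 0, 0, 0], [0, -0.4, -5.2, 0.03, 0, 0, 0], [0, -0.4, -5.2, 0.03, 0, 0, 0], [0, -0.4, -5.2, 0.03, 0, 0, 0], [0, -0.4, -5.2, 0.03, 0, 0, 0], [0, -0.4, -5.2, 0.03, 0, 0, 0], [0, -0.4, -5.2, 0.03, 0, 0, 0], [0, -0.4, -5.2, 0.03, 0, 0, 0]],
  ],
)

```text
time_s: 13.1
ee_pos: [0.5302, -0.0345, 0.1352]
eef_rot: [-0.714, 1.569, 2.877]
force: [-1.9, 0.8, 0.7]
grip_width: 0.0008
```

Request:
play_rows(
  deltas=[
    [[0, -0.2, -2.6, 0.015, 0, 0, 0], [0, -0.2, -2.6, 0.015, 0, 0, 0], [0, -0.2, -2.6, 0.015, 0, 0, 0]],
  ],
)

```text
time_s: 13.4
ee_pos: [0.5376, -0.0308, 0.1354]
eef_rot: [2.852, 1.571, 0.115]
force: [0.2, -0.0, -0.3]
grip_width: 0.001
```

Request:
play_rows(
  deltas=[
    [[0, 0, -2, 0.01, 0, 0, 0], [0, 0, -1, 0, 0, 0, 0]],
  ],
)

```text
time_s: 13.6
ee_pos: [0.5392, -0.03, 0.1354]
eef_rot: [-0.144, 1.568, -2.891]
force: [-16.2, -6.6, 9.4]
grip_width: 0.0005
```

Run:
```python
from h import *
rel([.5361,-.0268,.135],-157.7)
c=snap('wrist','w8')
```

```text
t 13.6 P [ 0.5392 -0.03    0.1354] zb -157.4 x [-3.2e-03 -8.0e-04 -1.0e+00]
shift mm [ 0.4 -4.2  1.6] rot [0.0052 0.0032 0.0005]
```

View pics/w8.png

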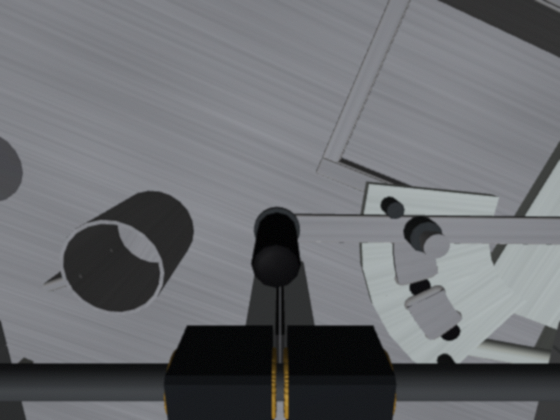

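The bar is at the end pin (392,207) with 17 N against it, so it's at the stop. I'll back off and check.

Request:
play_rows(
  deltas=[
    [[0, 0, 1, 0, 0, 0, 0], [0, 0, 3, 0, 0, 0, 0], [0, 0, 10, 0, 0, 0, 0], [0, 0, 20, 0, 0, 0, 0], [-40, 0, 10, 0, 0, 0, 0], [-45, 0, 0, 0, 0, 0, 0], [-45, 0, 0, 0, 0, 0, 0], [-20, 0, 0, 0, 0, 0, 0], [0, 0, 0, 0, 0, 0, 0], [0, 0, 0, 0, 0, 0, 0]],
  ],
)

```text
time_s: 14.65
ee_pos: [0.4992, -0.0466, 0.2848]
eef_rot: [-0.619, 1.57, 2.918]
force: [0.3, 0.2, -0.4]
grip_width: 0.0005
```

Run:
```python
from h import *
c=snap('wrist','w9'); s=snap('scene','s9')
im=s['img'][:,:,::-1]
cv2.imwrite('pics/s9z.png',cv2.resize(im[180:370,205:465],None,fx=3,fy=3,interpolation=cv2.INTER_CUBIC)[:600,:800])
rel([.5361,-.0268,.135],-157.7); print(ctrl.get_obs()['force'])
```

```text
t 14.75 P [ 0.499  -0.0465  0.2839] zb -157.38 x [-2.3e-03  4.0e-04 -1.0e+00]
shift mm [148.9  -3.8 -42.1] rot [0.0055 0.0019 0.0012]
[0.91236536 0.0109736  0.31927612]
```

View pics/w9.png

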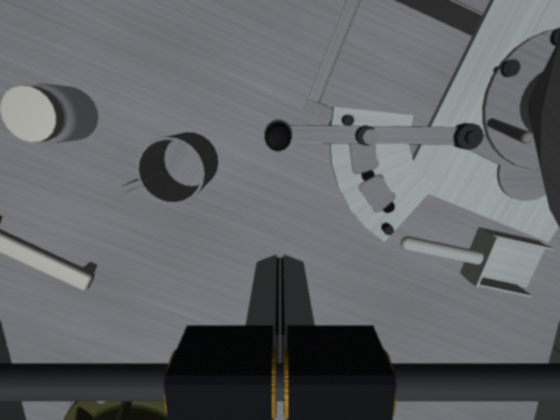

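View pics/s9z.png

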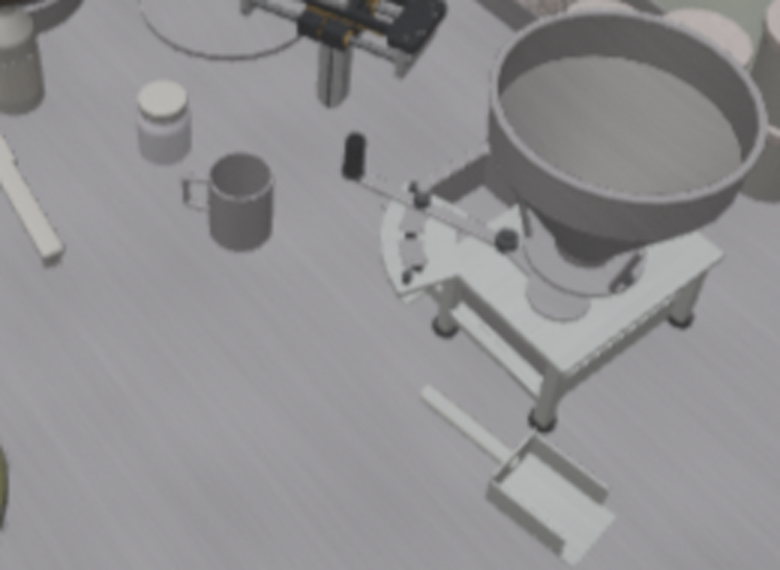

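Run:
```python
from h import *
def b(f,k,p):
    c=load(f);K=ray(c,*k,.175);Q=ray(c,*p,.135);d=K-Q;return np.degrees(np.arctan2(d[1],d[0])),K,Q
a=b('w4',(284,149),(474,148));e=b('w9',(278,136),(468,136));print(a,e,np.radians(a[0]-e[0]))
print('pan corner',ray(load('w9'),307,103,.065))
```

```text
(np.float64(159.54300442088726), array([ 0.45911533, -0.12180981,  0.175     ]), array([ 0.61889779, -0.18141337,  0.135     ])) (np.float64(111.64923574467299), array([ 0.55801293, -0.02040874,  0.175     ]), array([ 0.62097531, -0.17903516,  0.135     ])) 0.8359039545884649
pan corner [ 0.59458071 -0.03814768  0.065     ]
```

The lever has turned 0.836 rad of 0.84, and the pan corner is within 8 mm of its expected home position. Nothing is in contact, so I'll hand in.

```bash
python3 -c "
from h import *
print(hand_in())"
```

```text
the job is handed in; nothing more can be done
None
```

I pushed the pan home first, then pushed the gate lever to fully open, and handed the job in at about 14.8 s of the 54 s allowed. The hand-in gives no verdict, so these are my own last checks:

- **Pan:** I pushed it about 75 mm along the rails with the open fingers on its near lip. It met the stop with the TCP at y = -0.026 m, as predicted, and the force rose from about 4 N to 14.5 N. After I backed off, the pictures showed it flat under the deck. The last picture put its near corner about 7 mm to the side of and 3 mm beyond the expected home position. I put that down to picture accuracy, and the contact force is the stronger evidence.
- **Lever:** I pushed the knob along its arc with the closed fingers, past the half-open notch, until it pressed on the end stop with about 17 N. After I backed off, it measured 0.836 rad from shut (of 0.84) and had stayed there.
- **Everything else:** The beaker, jar and scoop looked unmoved in the last scene picture, and the brush and bottle, partly in view, were standing or lying normally. I didn't measure any of them, and the sieve and lid were barely in view. The gripper was clear of everything, with the force reading near zero.

No check failed. The one oddity was early on: tabs at the rail ends appeared about 23 mm from where I expected the rails to end. I took them for a different part, and the pan's contact at the predicted position supports the stand pose I used.

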